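# Hang the blue nut driver back on the rack

### The arm

A 7-joint arm with a two-finger parallel gripper is mounted at the origin on the work surface. World frame = base frame: x ahead of the robot, y to its left, z up, the work surface at z = 0. Lengths are in m, angles in rad, forces in N, time in s.
With the tool pointing down it reaches from about 0.425 to 0.875 m from the base axis. Payload 4.7 kg.
Tool frame: the origin (TCP) lies between the finger pads; the fingertips stand 8 mm ahead of it and the grasp point (between the pads) lies 11 mm behind it; z points along the fingers, y is the direction in which the jaws open and shut (so a half turn about z gives the same grasp; the last joint's range is limited). The gripper opens to 87 mm and grips with 3 to 60 N. Pads are 19 mm wide; open, the fingers measure 117 mm over their backs; the gripper's body (75 mm by 190 mm) begins 51 mm behind the grasp point.
Start: joints at [-1.185, 0.321, -0.07, 1.45, 0.023, 1.371, -0.057], TCP at [0.236, 0.606, 0.231] pointing down, gripper open.
Joint ranges: [-2.86, 2.86], [-0.3, 2.09], [-1.38, 1.24], [0.06, 2.45], [-1.56, 4.7], [0.09, 2.05], [-2.69, 2.69]. Speed limits (rad/s): [2.57, 2.57, 3.14, 3.14, 3.14, 3.14, 3.14].

### API

Orientations are given as a rotation vector (axis times angle).
In Python, from bench import ctrl, optics, ticket gives the robot as it stands.
- The arm moves only by the tool play_rows, never from a script. Its argument "motion" is a list of rows, each a list of 5 numbers: the closure, from 0 (fully open) to 1 (shut), then the shift along the tool's x, y, z in cm, then the turn about the tool's z in rad. In form: [[jaw, tx, ty, tz, spin], ...]. A call has 1 to 20 rows; each row shifts and turns the commanded pose from where the row before left it, along the tool's axes as they then stand; what a row does not reach is not made up. A row lasts 1/8 s, in which the tool goes at most 62.5 mm and 10.7 degrees, less where a joint would pass 70% of its speed; a pose out of reach is approached as far as the arm can. A call is refused whole if a number of a shift passes 6.25 or a number of a turn 0.188, either way. A call with a gripper value outside its range is refused whole. The fingers move at their own pace and stop on an object; "force" is the grip in N (left out, the last holds). Time passes only in rows, so rows that do not move let the fingers close. It gives the time, the measured TCP pose, the force and the opening at its end, in the units of the state.
- ctrl.get_state(): the state, without advancing time (a new reading comes with each control period).
- optics.get_image(name): name is "scene" or "top"; returns the picture (420x560x3 uint8, red, green, blue); there is no depth.
- optics.calibration(name): a dict with "K" (3x3 intrinsics, pixels), "pose" (4x4, takes a point from camera to world coordinates). Camera axes: x right, y down, z forward; pixel columns grow to the right and rows downward; lengths in m; the calibration is good to about 2 mm. A picture is of the moment at which its call begins. calibration takes no time and is no camera call.
- ticket.close_job(): hands the job in, once; it reports no verdict.
The state is a dict: "time": time; "joint_positions": joint angles; "qd": joint speeds; "joint_torque": joint torques, N m; "position": TCP position; "tool_rot": TCP orientation; "ft_force": force on the tool from outside, world axes, zero at the start; "torque": the same for the moment, N m; "grip_width": opening from 0.0 (shut) to 1.0 (fully open).
Only numpy, scipy, OpenCV 4.12 (cv2) and the standard library are available. Lean on these libraries where they do the work, as an engineer would, in place of code of your own. Each camera call takes 0.05 s, during which the arm holds its last target.

### The job

The control panel is wired: hang up the blue-handled nut driver that stands in the wooden bench block. Put it on the free middle hook of the tool rack, between the red and the yellow one, shaft between the two prongs and collar resting flat on both, and let go of it. Do not knock the red and yellow drivers out of their places.

Things in the scene. Friction and masses are not known exactly. Their poses are not given: they have to be found in the camera images.
- blue_driver_handle (a point): Middle of the blue handle (round, 32 mm across, 94 long, vertical; z up). Underside of its 44 mm collar is 53 mm below this point; below it an 8 mm shaft, then a 16 mm socket 30 long, ending 163 mm below. 0.11 to 0.22 kg. Stands upright, 38 mm deep in a plywood block (80 x 180 x 50 mm); a like green one is in the block's other hole, 100 mm off, nearer or farther along x. Raise 40 mm to clear.
- hook (a point): Seat of the free middle hook, 170 mm up, level with the prong tops; the collar's underside rests here. x: into the hook, away from the robot; y along the rail; yaw within 15 degrees. Two 8 mm bars along x, 24 mm clear between, open at -x; their tips rise 12 mm above the seat, 30 to 44 mm before it. Rail face 34 mm behind, its top 15 mm above, rack's highest part. Base plate 8 mm thick.
- red_driver_handle (a point): Middle of the red handle. This driver, alike in size to the blue one, hangs loose on the hook 70 mm to one side of the free hook (left or right); handle middle 53 mm above the hooks' seat level. It stays where it is.
- yellow_driver_handle (a point): Middle of the yellow handle. This driver, alike in size to the blue one, hangs loose on the hook 70 mm to the other side of the free hook; handle middle 53 mm above the hooks' seat level. It stays where it is.
Things that resemble listed ones, but are neither listed nor needed, are in the scene too. There is more than one size of the part that bears blue_driver_handle; the job needs the larger.

How it is judged:
By the outcome, as a careful person would: the job done as asked, in the order asked, and still so for the second after the job is handed in, with the robot touching nothing.
It also fails if it takes over 40 s, if anything falls off the work surface, if the arm or the gripper's body presses on something with over 40 N, if the wrist force passes 120 N, or if a joint passes its speed limit or range.

## Working session

There is one attempt and no reset: what is moved stays moved. The work goes in short steps, Python scripts to look and compute and a tool call to move; the robot and the scene stay as the last step left them, time stands still between calls to the robot, and variables do not carry over. Pictures are saved under pics/ and viewed, and the job is handed in when it is done.

Besides the shell and the picture viewer there is one more tool, called after "Call:" as name([rows], argument=value, ...), one row to a line, values as JSON. play_rows: Moves the arm, as the interface text tells. Its arguments: {"type":"object","properties":{"motion":{"type":"array"},"force":{"type":"number"}},"required":["motion"]}

```bash
mkdir -p pics; python3 - <<'E'
from bench import ctrl, optics
import cv2
print(ctrl.get_state())
for n in("scene","top"):
    im=optics.get_image(n); cv2.imwrite(f"pics/{n}0.png",im[:,:,::-1]); c=optics.calibration(n); print(n,c["K"],c["pose"])
E
```

```text
{'time': 0.0, 'joint_positions': array([-1.1849273 ,  0.3218323 , -0.07009599,  1.45166595,  0.02259133,
        1.37075457, -0.05688059]), 'qd': array([-2.26787924e-03,  4.90282560e-05, -9.90682422e-04,  3.15147399e-04,
       -6.46670184e-04,  2.26913076e-04, -4.11425664e-04]), 'joint_torque': array([ 3.61251623e-04, -4.91281879e+01, -4.03968450e-01, -3.12522125e+01,
       -6.41973736e-02,  4.37920564e-02,  1.61889789e-04]), 'position': array([0.23596827, 0.60509706, 0.22946006]), 'tool_rot': array([-5.80476551e-01, -3.08722942e+00,  2.91252832e-03]), 'ft_force': array([-1.2865738 ,  0.45925696, -0.73897147]), 'torque': array([ 0.01795442, -0.03375559,  0.00587175]), 'grip_width': 0.9992116058683496}
scene [[514.50471317   0.         280.31116679]
 [  0.         514.50471317 205.05322254]
 [  0.           0.           1.        ]] [[ 0.20616041  0.73646916 -0.64429113  1.15674873]
 [ 0.97833112 -0.16800945  0.12100021 -0.09616732]
 [-0.01913408 -0.65527552 -0.75514759  0.867594  ]
 [ 0.          0.          0.          1.        ]]
top [[493.10778643   0.         278.33820167]
 [  0.         493.10778643 200.4163251 ]
 [  0.           0.           1.        ]] [[ 0.02881557 -0.99730759  0.06743314  0.48587043]
 [-0.99950676 -0.02959037 -0.01051924  0.00539777]
 [ 0.01248629 -0.06709676 -0.99766834  1.09208806]
 [ 0.          0.          0.          1.        ]]
```

View pics/scene0.png

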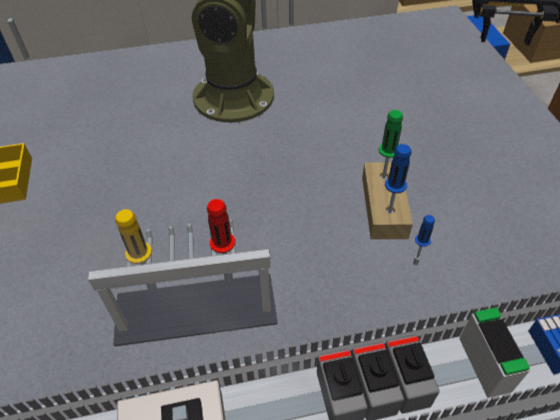

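View pics/top0.png

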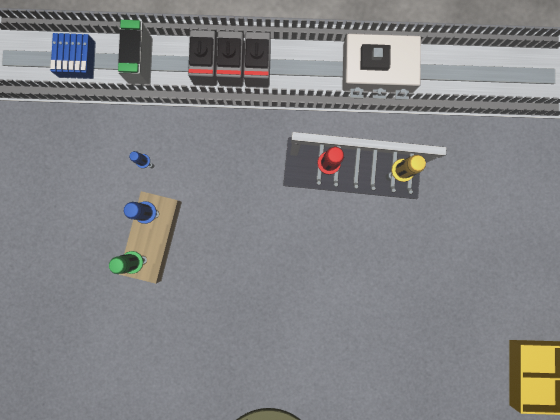

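```bash
python3 - <<'E'
import cv2, numpy as np
a=cv2.imread("pics/top0.png");b=cv2.imread("pics/scene0.png")
f=lambda i,x,y,w,h,s:cv2.resize(i[y:y+h,x:x+w],None,fx=s,fy=s,interpolation=cv2.INTER_CUBIC)
cv2.imwrite("pics/ct1.png",np.hstack([f(a,95,140,100,150,4),f(b,350,95,100,150,4)]))
cv2.imwrite("pics/ct2.png",f(a,275,120,180,90,4.4))
cv2.imwrite("pics/ct3.png",f(b,80,190,200,150,4))
E
```

```text
(no output)
```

View pics/ct1.png

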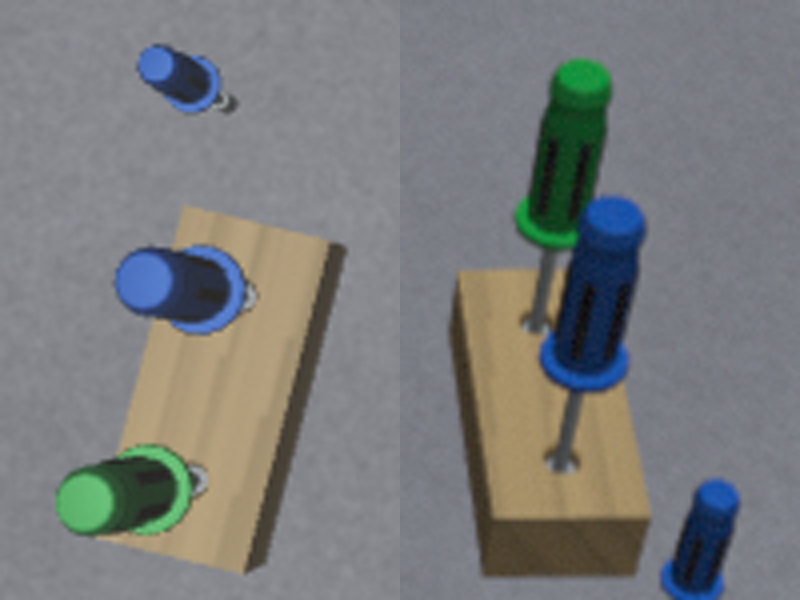

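View pics/ct2.png

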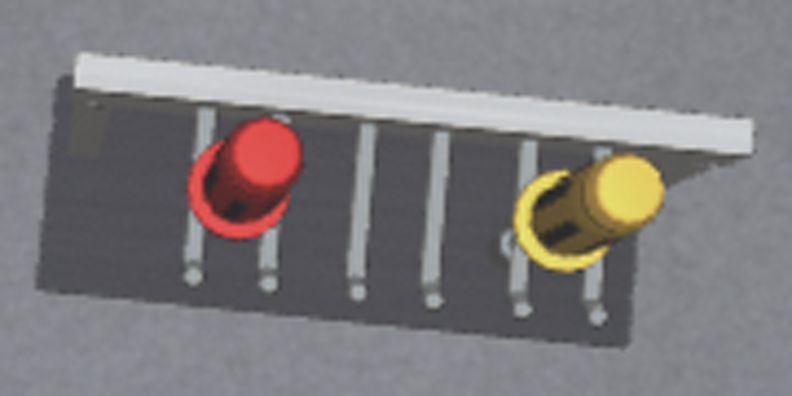

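View pics/ct3.png

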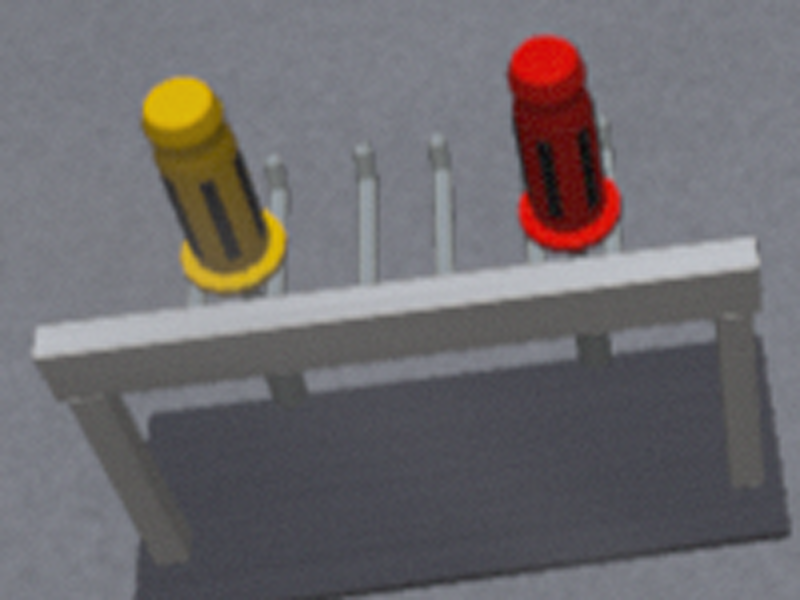

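```bash
cat > h.py <<'E'
import numpy as np, cv2
from bench import ctrl, optics
def ray(n,uv):
    c=optics.calibration(n);d=np.linalg.inv(c["K"])@[uv[0],uv[1],1];T=c["pose"];return T[:3,3],T[:3,:3]@d
def plane(n,uv,z):
    o,d=ray(n,uv);return o+d*(z-o[2])/d[2]
def tri(a,b):
    A=np.zeros((3,3));v=np.zeros(3);R=[]
    for n,uv in(("top",a),("scene",b)):
        o,d=ray(n,uv);d=d/np.linalg.norm(d);P=np.eye(3)-np.outer(d,d);A+=P;v+=P@o;R.append((o,P))
    x=np.linalg.solve(A,v);return x,[np.linalg.norm(P@(x-o)) for o,P in R]
T=lambda x,y:(275+x/4.4-.5+.5/4.4,120+y/4.4-.5+.5/4.4)
S=lambda x,y:(80+x/4-.4,190+y/4-.4)
T1=lambda x,y:(95+x/4-.4,140+y/4-.4)
S1=lambda x,y:(350+(x-400)/4-.4,95+y/4-.4)
E
python3 - <<'E'
from h import *
np.set_printoptions(precision=4,suppress=True)
for nm,t,s,z in [("blue",T1(145,282),S1(615,217),.222),("green",T1(86,501),S1(583,80),.222),("red",T(271,146),S(548,58),.27),("yel",T(631,188),S(182,103),.27),
 ("tipL",T(358,292),S(437,142),.182),("tipR",T(432,299),S(365,152),.182),("railL",T(78,53),S(755,238),.185),("railR",T(752,120),S(38,328),.185)]:
    print(nm,plane("top",t,z),plane("scene",s,z),*tri(t,s))
for nm,t in (("hole blue",T1(250,297)),("hole grn",T1(198,480))): print(nm,plane("top",t,.05))
for nm,t in (("hole blue",S1(562,462)),("hole grn",S1(535,324))): print(nm,plane("scene",t,.05))
for nm,t in (("b",T1(203,290)),("g",T1(150,489))): print(nm,plane("top",t,.125))
for nm,t in (("b",S1(585,362)),("g",S1(555,222))): print(nm,plane("scene",t,.125))
for nm,t in (("r",T(239,187)),("y",T(566,221))): print("collar",nm,plane("top",t,.173))
for nm,t in (("r",S(571,212)),("y",S(236,252))): print("collar",nm,plane("scene",t,.173))
for nm,t in (("L near",T(358,270)),("L far",T(368,126)),("R near",T(434,277)),("R far",T(440,134)),("face0",T(78,88)),("face1",T(752,153))): print(nm,plane("top",t,.170))
for nm,t in (("L mid",S(444,260)),("R mid",S(369,270)),("L near",S(440,175)),("R near",S(366,185))): print(nm,plane("scene",t,.170))
E
```

```text
blue [0.5199 0.2552 0.222 ] [0.5231 0.2541 0.222 ] [0.52   0.2559 0.2189] [np.float64(0.00014972508810792386), np.float64(0.00014972508810796187)]
green [0.4236 0.2762 0.222 ] [0.4275 0.2739 0.222 ] [0.4232 0.2767 0.2182] [np.float64(0.0005927707271906844), np.float64(0.0005927707271906391)]
red [ 0.6247 -0.0984  0.27  ] [ 0.6231 -0.096   0.27  ] [ 0.6245 -0.0971  0.2718] [np.float64(0.0010676609031075148), np.float64(0.001067660903107507)]
yel [ 0.6127 -0.2368  0.27  ] [ 0.6146 -0.2353  0.27  ] [ 0.613  -0.2364  0.2685] [np.float64(0.000787180680864857), np.float64(0.0007871806808649595)]
tipL [ 0.5785 -0.1476  0.182 ] [ 0.5814 -0.1486  0.182 ] [ 0.5788 -0.1485  0.1788] [np.float64(0.00037527943371398986), np.float64(0.00037527943371394747)]
tipR [ 0.5765 -0.1789  0.182 ] [ 0.5801 -0.1793  0.182 ] [ 0.5769 -0.1797  0.1782] [np.float64(1.478828639158988e-05), np.float64(1.4788286391486353e-05)]
railL [ 0.6762 -0.0265  0.185 ] [ 0.6634 -0.0256  0.185 ] [ 0.6733 -0.0265  0.1986] [np.float64(0.0004613927829338681), np.float64(0.0004613927829338402)]
railR [ 0.6565 -0.313   0.185 ] [ 0.6439 -0.3128  0.185 ] [ 0.654  -0.3085  0.1983] [np.float64(0.000110637394591266), np.float64(0.00011063739459106057)]
hole blue [0.5204 0.2491 0.05  ]
hole grn [0.4238 0.2719 0.05  ]
hole blue [0.5234 0.2542 0.05  ]
hole grn [0.4256 0.2739 0.05  ]
b [0.5206 0.2546 0.125 ]
g [0.4233 0.2757 0.125 ]
b [0.5229 0.2551 0.125 ]
g [0.4244 0.2749 0.125 ]
collar r [ 0.623  -0.0973  0.173 ]
collar y [ 0.6126 -0.2376  0.173 ]
collar r [ 0.6244 -0.0974  0.173 ]
collar y [ 0.6142 -0.2367  0.173 ]
L near [ 0.5892 -0.1494  0.17  ]
L far [ 0.6515 -0.1526  0.17  ]
R near [ 0.5872 -0.1821  0.17  ]
R far [ 0.649  -0.1837  0.17  ]
face0 [ 0.6642 -0.0275  0.17  ]
face1 [ 0.6449 -0.3184  0.17  ]
L mid [ 0.6352 -0.1525  0.17  ]
R mid [ 0.6334 -0.1834  0.17  ]
L near [ 0.5899 -0.1499  0.17  ]
R near [ 0.5883 -0.1815  0.17  ]
```

Call:
play_rows([
  [0,0,0,-2,0.18],
  [0,0,0,-2,0.18],
  [0,0,0,-1,0.18],
  [0,0,0,0,0.18],
  [0,0,0,0,0.18],
  [0,0,0,0,0.18],
  [0,0,0,0,0.18],
  [0,0,0,0,0],
  [0,0,0,0,0],
], force=25)

```text
time: 1.23
position: [0.236, 0.6055, 0.2803]
tool_rot: [2.285, 2.156, -0.001]
ft_force: [-0.1, 0.6, -0.9]
grip_width: 1.002
```

```bash
cat > go.py <<'E'
import sys
from h import *
from scipy.spatial.transform import Rotation as Ro
s=ctrl.get_state();R=Ro.from_rotvec(s["tool_rot"]).as_matrix()
np.set_printoptions(precision=4,suppress=True)
print(s["time"],s["position"],"y-axis yaw",np.degrees(np.arctan2(R[1,1],R[0,1])),"z",R[:,2],"q7",s["joint_positions"][6],s["ft_force"],s["grip_width"])
if len(sys.argv)>3:
    print("tool delta cm",100*R.T@(np.array(sys.argv[1:4],float)-s["position"]))
E
python3 go.py .521 .255 .279
```

```text
1.225 [0.236  0.6055 0.2803] y-axis yaw -3.3139420100713854 z [-0.0002 -0.0005 -1.    ] q7 -1.2793999007281438 [-0.0843  0.633  -0.8944] 1.0024658253059273
tool delta cm [-33.3443  30.4789   0.1386]
```

Call:
play_rows([
  [0,-3.33,3.05,0,0],
  [0,-3.33,3.05,0,0],
  [0,-3.33,3.05,0,0],
  [0,-3.33,3.05,0,0],
  [0,-3.33,3.05,0,0],
  [0,-3.33,3.05,0,0],
  [0,-3.33,3.05,0,0],
  [0,-3.33,3.05,0,0],
  [0,-3.33,3.05,0,0],
  [0,-3.33,3.05,0,0],
  [0,0,0,0,0],
  [0,0,0,0,0],
])

```text
time: 2.72
position: [0.5199, 0.2553, 0.2805]
tool_rot: [-2.286, -2.154, -0.0]
ft_force: [-0.0, 0.9, -0.8]
grip_width: 1.001
```

```bash
python3 go.py .521 .255 .176; python3 - <<'E'
from h import *
a=optics.get_image("top")[:,:,::-1];b=optics.get_image("scene")[:,:,::-1]
f=lambda i,x,y,w,h,s:cv2.resize(i[y:y+h,x:x+w],None,fx=s,fy=s,interpolation=cv2.INTER_CUBIC)
cv2.imwrite("pics/p1.png",np.hstack([f(a,60,120,160,200,2.5),f(b,320,50,160,200,2.5)]))
E
```

```text
2.725 [0.5199 0.2553 0.2805] y-axis yaw -3.4018046473721895 z [-0.0005  0.0007 -1.    ] q7 -0.513486523287695 [-0.0191  0.8921 -0.7669] 1.001379349237551
tool delta cm [-0.0267  0.117  10.4474]
```

View pics/p1.png

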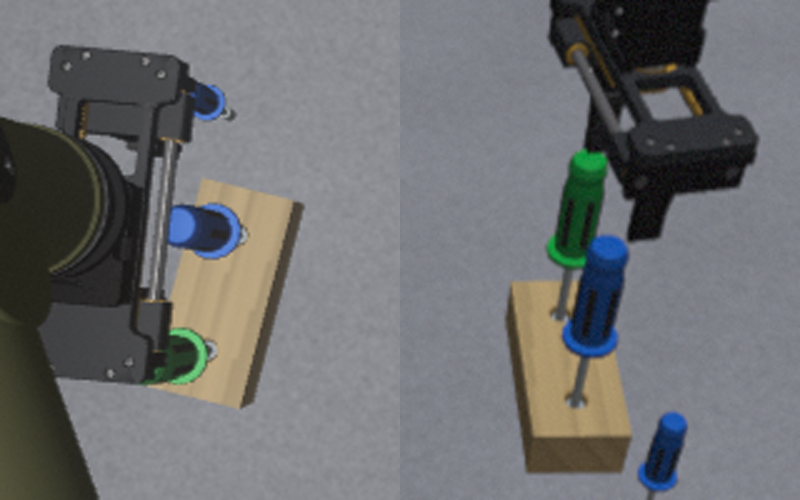

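Call:
play_rows([
  [0,0,0.1,2,0],
  [0,0,0,2,0],
  [0,0,0,2,0],
  [0,0,0,1.5,0],
  [0,0,0,1.5,0],
  [0,0,0,1.4,0],
  [0,0,0,0,0],
  [0,0,0,0,0],
])

```text
time: 3.82
position: [0.5217, 0.2547, 0.1771]
tool_rot: [2.288, 2.152, 0.001]
ft_force: [-0.2, -0.1, -0.2]
grip_width: 0.997
```

```bash
python3 go.py .521 .255 .176; python3 - <<'E'
from h import *
a=optics.get_image("top")[:,:,::-1];b=optics.get_image("scene")[:,:,::-1]
f=lambda i,x,y,w,h,s:cv2.resize(i[y:y+h,x:x+w],None,fx=s,fy=s,interpolation=cv2.INTER_CUBIC)
cv2.imwrite("pics/p2.png",np.hstack([f(a,60,120,160,200,2.5),f(b,320,50,160,200,2.5)]))
E
```

```text
3.825 [0.5217 0.2547 0.1771] y-axis yaw -3.4989434079300694 z [ 0.0008  0.0005 -1.    ] q7 -0.4942355238151843 [-0.2128 -0.0518 -0.2005] 0.9968976882073974
tool delta cm [ 0.0239 -0.0681  0.1078]
```

View pics/p2.png

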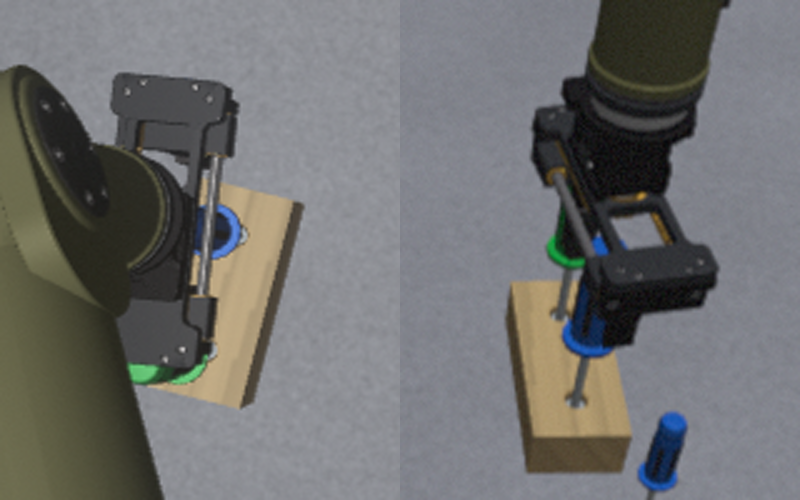

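```bash
python3 - <<'E'
from h import *
c=optics.calibration("scene");Ti=np.linalg.inv(c["pose"])
def pr(p):
    q=c["K"]@(Ti[:3,:3]@p+Ti[:3,3]);u=q[:2]/q[2];return u,(u-[320,50])*2.5+[400,0]
for d in (.0435,.0585):
  for w in(-.0095,.0095):
    print(d,w,pr(np.array([.5217+d-w*.06*-1,.2547-.061*d+w,.1691]))[1])
b=cv2.imread("pics/p2.png")[170:420,480:760];cv2.imwrite("pics/p2b.png",cv2.resize(b,None,fx=2.4,fy=2.4))
E
```

```text
0.0435 -0.0095 [602.27796699 339.86502488]
0.0435 0.0095 [627.22774418 336.76329586]
0.0585 -0.0095 [608.41876159 354.69228712]
0.0585 0.0095 [633.61731188 351.53373003]
```

View pics/p2b.png

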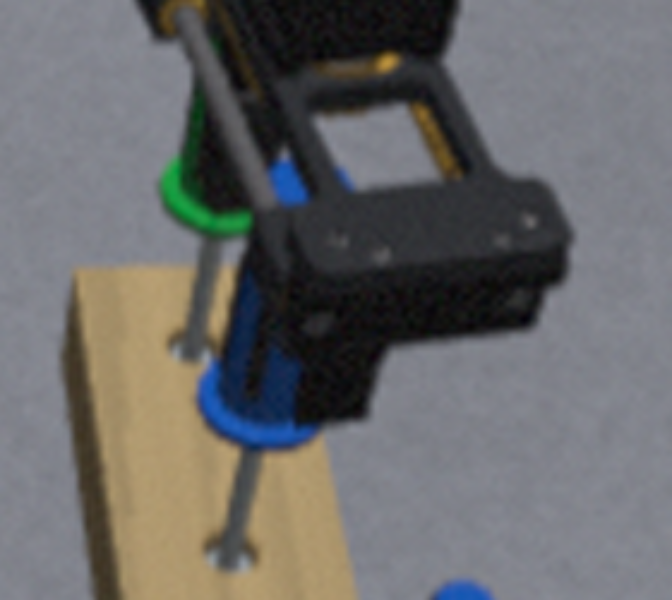

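Call:
play_rows([
  [1,0,-0.05,0.1,0],
  [1,0,0,0,0],
  [1,0,0,0,0],
  [1,0,0,0,0],
  [1,0,0,0,0],
  [1,0,0,0,0],
  [1,0,0,0,0],
  [1,0,0,0,0],
], force=30)

```text
time: 4.92
position: [0.5207, 0.2546, 0.1756]
tool_rot: [-2.288, -2.153, 0.0]
ft_force: [-0.5, 0.7, 0.3]
grip_width: 0.365
```

```bash
python3 go.py
```

```text
4.925 [0.5207 0.2546 0.1756] y-axis yaw -3.49059269894389 z [-0.0001  0.0001 -1.    ] q7 -0.4946882249359557 [-0.4552  0.7215  0.2912] 0.3645095075069298
```

Call:
play_rows([
  [1,0,0,-0.5,0],
  [1,0,0,-1,0],
  [1,0,0,-1.5,0],
  [1,0,0,-1.5,0],
  [1,0,0,-1.5,0],
  [1,0,0,-1.5,0],
  [1,0,0,0,0],
  [1,0,0,0,0],
])

```text
time: 5.92
position: [0.5206, 0.2545, 0.2502]
tool_rot: [-2.288, -2.153, 0.001]
ft_force: [0.7, -0.2, -1.8]
grip_width: 0.362
```

```bash
python3 go.py .50 -.160 .25
```

```text
5.925 [0.5206 0.2545 0.2502] y-axis yaw -3.490276536971867 z [-0.0005 -0.0003 -1.    ] q7 -0.509744634728932 [ 0.6523 -0.1837 -1.8215] 0.3615410591155519
tool delta cm [-41.4983   0.4716   0.0314]
```

Call:
play_rows([
  [1,-1,0,0,0],
  [1,-2,0,0,0],
  [1,-3,0,0,0],
  [1,-3,0.1,0,0],
  [1,-3,0.1,0,0],
  [1,-3,0.1,0,0],
  [1,-3,0.1,0,0],
  [1,-3,0.1,0,0],
  [1,-3,0,0,0],
  [1,-3,0,0,0],
  [1,-3,0,0,0],
  [1,-3,0,0,0],
  [1,-3,0,0,0],
  [1,-2.5,0,0,0],
  [1,-2,0,0,0],
  [1,-1,0,0,0],
  [1,0,0,0,0],
  [1,0,0,0,0],
])

```text
time: 8.18
position: [0.5005, -0.159, 0.2504]
tool_rot: [-2.287, -2.153, -0.001]
ft_force: [-0.2, 0.8, -1.5]
grip_width: 0.359
```

```bash
python3 go.py .617 -.1675 .25; python3 - <<'E'
from h import *
a=optics.get_image("top")[:,:,::-1];b=optics.get_image("scene")[:,:,::-1]
f=lambda i,x,y,w,h,s:cv2.resize(i[y:y+h,x:x+w],None,fx=s,fy=s,interpolation=cv2.INTER_CUBIC)
cv2.imwrite("pics/q1.png",np.hstack([f(a,270,110,180,200,2.2),f(b,80,100,200,200,2)[:440]][:1])); cv2.imwrite("pics/q1s.png",f(b,80,110,200,190,3.1))
E
```

```text
8.175 [ 0.5005 -0.159   0.2504] y-axis yaw -3.432080605650204 z [-0.0001  0.0007 -1.    ] q7 0.2273207128776109 [-0.2324  0.8491 -1.4951] 0.35947401601137446
tool delta cm [-0.1474 11.679   0.0407]
```

View pics/q1s.png

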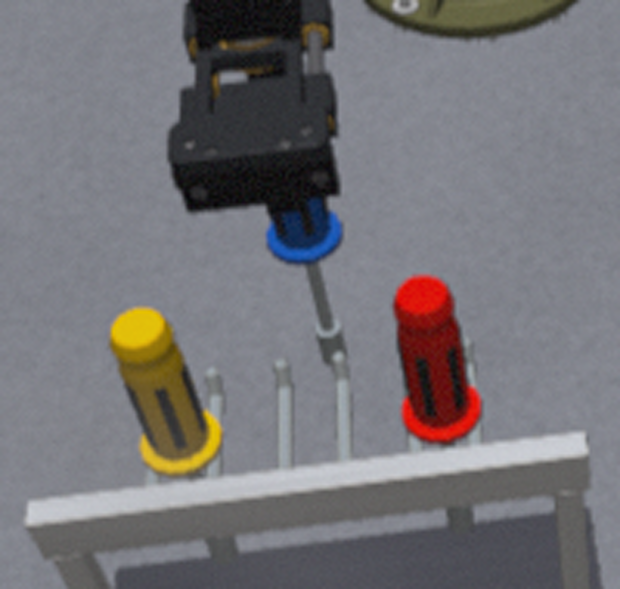

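View pics/q1.png

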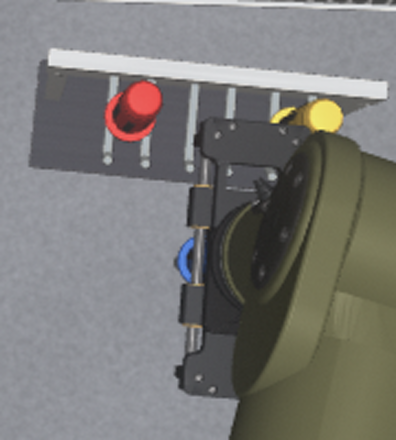

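```bash
python3 - <<'E'
from h import *
b=optics.get_image("scene")
h=cv2.cvtColor(b,cv2.COLOR_RGB2HSV);m=cv2.inRange(h,(105,120,60),(125,255,255));m[:,:150]=0;m[:,210:]=0;m[:150]=0;m[230:]=0
ys,xs=np.nonzero(m);print(xs.min(),xs.max(),ys.min(),ys.max())
S3=lambda x,y:(80+x/3.1-.34,110+y/3.1-.34)
for n,p,z in (("collar",S3(305,233),.200),("socket bottom",S3(332,353),.090),("socket top",S3(327,330),.118)):print(n,plane("scene",p,z))
E
```

```text
166 189 174 194
collar [ 0.49959651 -0.15767362  0.2       ]
socket bottom [ 0.49939758 -0.15928889  0.09      ]
socket top [ 0.50416841 -0.15840231  0.118     ]
```

Call:
play_rows([
  [1,-0.2,0.5,0,0],
  [1,0,1.2,0,0],
  [1,0,1.5,0,0],
  [1,0,1.5,0,0],
  [1,0,1.5,0,0],
  [1,0,1.5,0,0],
  [1,0,1.5,0,0],
  [1,0,1.5,0,0],
  [1,0,1,0,0],
  [1,0,0,0,0],
  [1,0,0,0,0],
])

```text
time: 9.7
position: [0.6168, -0.1693, 0.2504]
tool_rot: [-2.288, -2.152, 0.001]
ft_force: [-0.4, -0.5, -3.1]
grip_width: 0.36
```

```bash
cat > snap.py <<'E'
import sys
from h import *
a=optics.get_image("top")[:,:,::-1];b=optics.get_image("scene")[:,:,::-1]
f=lambda i,x,y,w,h,s:cv2.resize(i[y:y+h,x:x+w],None,fx=s,fy=s,interpolation=cv2.INTER_CUBIC)
cv2.imwrite(f"pics/{sys.argv[1]}.png",np.hstack([f(a,270,90,180,190,2.2),f(b,80,130,180,190,2.2)]))
E
python3 go.py .617 -.168 .2236; python3 snap.py r1
```

```text
9.7 [ 0.6168 -0.1693  0.2504] y-axis yaw -3.507942158205707 z [-0.0005 -0.0001 -1.    ] q7 0.3394902192573682 [-0.3728 -0.5446 -3.0771] 0.3604512599311562
tool delta cm [0.1265 0.0096 2.6817]
```

View pics/r1.png

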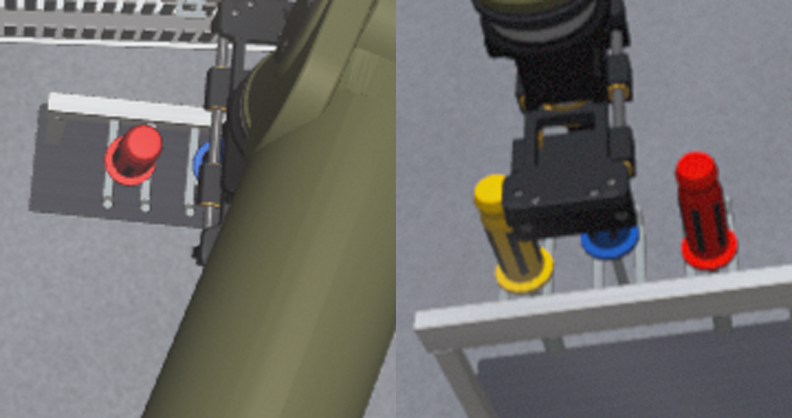

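Call:
play_rows([
  [1,0.1,0,0.5,0],
  [1,0,0,0.5,0],
  [1,0,0,0.5,0],
  [1,0,0,0.4,0],
  [1,0,0,0.3,0],
  [1,0,0,0,0],
  [1,0,0,0,0],
])

```text
time: 10.68
position: [0.6173, -0.1681, 0.2287]
tool_rot: [2.288, 2.153, 0.0]
ft_force: [0.7, 0.3, -1.1]
grip_width: 0.355
```

Call:
play_rows([
  [1,0,0,0.15,0],
  [1,0,0,0.1,0],
  [1,0,0,0,0],
])

```text
time: 11.05
position: [0.6172, -0.168, 0.226]
tool_rot: [-2.288, -2.153, 0.0]
ft_force: [-0.8, 0.9, -2.0]
grip_width: 0.362
```

Call:
play_rows([
  [1,0,0,0.1,0],
  [1,0,0,0.1,0],
  [1,0,0,0,0],
])

```text
time: 11.42
position: [0.6172, -0.168, 0.2239]
tool_rot: [-2.288, -2.153, 0.0]
ft_force: [-0.8, -0.8, -1.8]
grip_width: 0.362
```

```bash
python3 go.py; python3 snap.py r2
```

```text
11.425 [ 0.6172 -0.168   0.2239] y-axis yaw -3.493570525541939 z [-0.0001  0.0001 -1.    ] q7 0.34501136378024944 [-0.7519 -0.7875 -1.8432] 0.3622528219361505
```

View pics/r2.png

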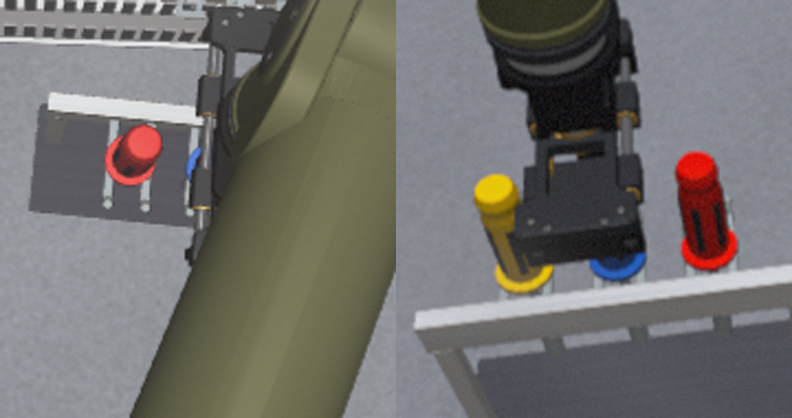

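Call:
play_rows([
  [1,0,0,0.1,0],
  [1,0,0,0,0],
])

```text
time: 11.78
position: [0.6173, -0.1682, 0.2235]
tool_rot: [2.288, 2.152, 0.001]
ft_force: [-0.9, -0.7, 1.5]
grip_width: 0.362
```

Call:
play_rows([
  [1,0,0,0.1,0],
  [1,0,0,0,0],
])

```text
time: 12.02
position: [0.6174, -0.1681, 0.2235]
tool_rot: [2.288, 2.152, 0.002]
ft_force: [-2.4, 0.6, 6.4]
grip_width: 0.36
```

Call:
play_rows([
  [1,0,0,-0.1,0],
  [0.5,0,0,0,0],
  [0.4,0,0,0,0],
  [0.2,0,0,0,0],
  [0.1,0,0,0,0],
  [0,0,0,0,0],
  [0,0,0,0,0],
  [0,0,0,0,0],
])

```text
time: 13.02
position: [0.6172, -0.1681, 0.223]
tool_rot: [2.288, 2.153, 0.0]
ft_force: [-0.3, 0.3, -0.2]
grip_width: 0.983
```

```bash
python3 go.py; python3 snap.py r3
```

```text
13.025 [ 0.6172 -0.1681  0.223 ] y-axis yaw -3.4927999245056798 z [ 0.0001  0.     -1.    ] q7 0.34530165194365203 [-0.3124  0.3117 -0.2319] 0.9829301635298265
```

View pics/r3.png

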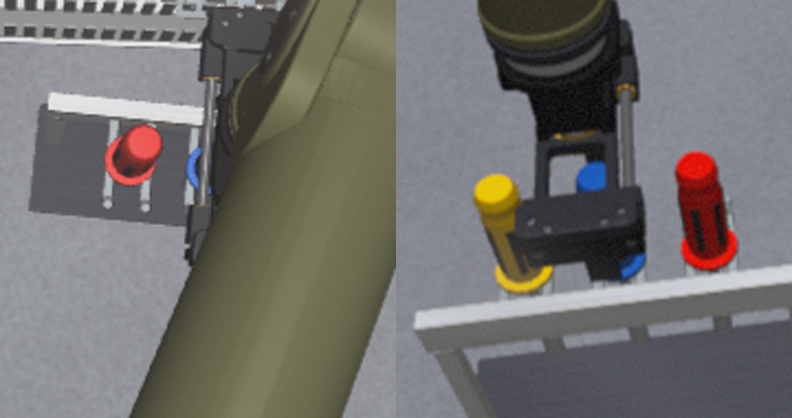

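Released and standing. Now straight up, then back toward the robot.

Call:
play_rows([
  [0,0,0,-1,0],
  [0,0,0,-1.5,0],
  [0,0,0,-2,0],
  [0,0,0,-2,0],
  [0,0,0,-2,0],
  [0,0,0,-2,0],
  [0,5,0,0,0],
  [0,5,0,0,0],
  [0,5,0,0,0],
  [0,5,0,0,0],
  [0,5,0,0,0],
  [0,5,0,0,0],
  [0,5,0,0,0],
  [0,0,0,0,0],
  [0,0,0,0,0],
])

```text
time: 15.0
position: [0.6388, 0.1806, 0.3289]
tool_rot: [2.288, 2.151, 0.0]
ft_force: [0.4, 0.2, -0.2]
grip_width: 0.997
```

```bash
python3 go.py; python3 snap.py r4
```

```text
15.0 [0.6388 0.1806 0.3289] y-axis yaw -3.5123086800738488 z [ 0.0009 -0.0009 -1.    ] q7 -0.23875526875835412 [ 0.4251  0.1834 -0.2323] 0.9968975244320635
```

View pics/r4.png

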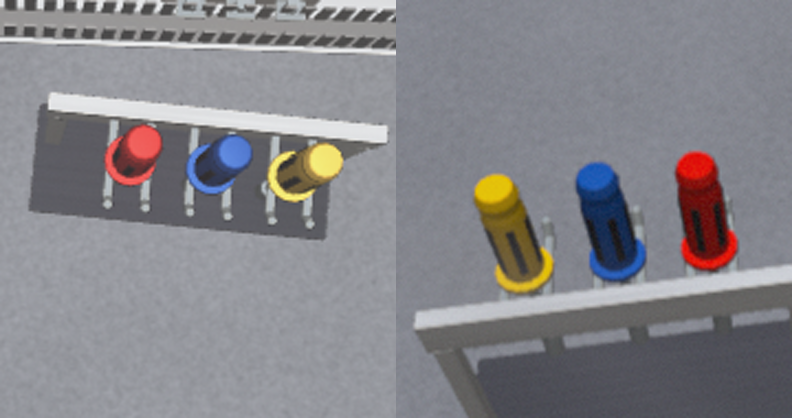

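```bash
python3 - <<'E'
from h import *
from bench import ticket
t=lambda x,y:(270+x/2.2-.27,90+y/2.2-.27); s=lambda x,y:(80+(x-396)/2.2-.27,130+y/2.2-.27)
print(tri(t(236,152),s(598,176)), plane("top",t(213,170),.173), plane("scene",s(617,258),.173))
print(ticket.close_job())
E
```

```text
(array([ 0.61696029, -0.16657369,  0.26803189]), [np.float64(0.0012369138775498488), np.float64(0.001236913877549927)]) [ 0.61588054 -0.16834128  0.173     ] [ 0.61791634 -0.16787398  0.173     ]
the job is handed in; nothing more can be done
None
```

The blue nut driver now hangs on the free middle hook, between the red and the yellow one, and the job is handed in. I lifted it from the block, slid the shaft in between the prongs from the front and lowered it until the collar touched. Then I let go and moved the arm clear, at about 15 s on the robot's clock.

**Final checks (both cameras):**
- **Position:** the handle top is at about (0.617, −0.167, 0.268) m and the collar at about (0.617, −0.168) m. That is upright and centred on the seat to within about 2 mm.
- **Height:** the handle top should be at 0.270 m, so it reads about 2 mm low, which is within the calibration error. The contact force also came where seating was expected.
- **Neighbours:** the red and yellow drivers hang where they were.
- **Robot:** it touches nothing; the force reads about zero.

No check failed. The two cameras disagreed by 1 to 4 mm on most points. Rail-top corner readings were off by up to 13 mm because I had picked different corners in the two views, so I placed by the prongs and collars instead.

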